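# Load the plate exposure unit and set its exposure

### The job

Get the exposure unit ready: lay the small plywood-backed print block flat on the glass, squarely over the negative so that the negative's whole dark picture is covered, shut the lid fully, and set the exposure selector to its two-dot mark, clicked home. Leave the other things on the bench where they are.

Things in the scene. Friction and masses are not known exactly. Their poses are not given: they have to be found in the camera images.
- unit: tabletop UV exposure unit: grey sheet-metal case 260 mm deep (x) by 370 wide (y) by 90 high. Origin: centre of its underside; x to its back, y to its left seen from the robot, z up. Glass bed x -105 to 95, y -50 to 160 mm, sunk 14 mm below the case top (glass at z = 76), covered by a hinged lid. Black control strip, y -180 to -82, beside the lid on the right at z = 90, with the selector.
- lid (a joint): lid angle, rad: 0 = fully shut, growing as it opens (1.57 = upright; stop at 1.75). Stiff friction hinge: it stays where left; 1 to 6 N near the free edge closes it. Pan 16 mm thick, 253 wide, free edge 240 mm from the hinge, with a black lip at mid edge (70 wide, 6 thick, 20 mm beyond the edge). Shut, its top is 107 mm above the bench, clearing a 9 mm block on the glass by 6 mm.
- lid_hinge (a point): middle of the lid's hinge line, level with the lid's underside (in the unit's frame x = 120, y = 55, z = 91 mm). The frame turns with the lid: y along the hinge (as the unit's y), -x from the hinge to the free edge, z out of the lid's outer (upper) face
- lid_edge (a point): middle of the lid's free edge on its outer (upper) face: 240 mm along -x and 16 mm along z from lid_hinge, same axes
- selector (a joint): exposure selector's angle, rad, growing clockwise from above. Four clicks 40 degrees apart: 0 = off (marked by a short bar), 0.698 = one dot, 1.396 = two dots, 2.094 = three dots (rows of white dots running outward from the knob on the panel). Let go within 15 degrees of a click it snaps in; leaving a click takes about 0.1 N m. Starts at off, at one dot or between them.
- selector_grip (a point): on the knob's vertical axis, 25 mm above the strip (unit frame x -15, y -132, z 115 mm): the grip height. Black skirt 42 mm across, 9 mm high, under a grey bar 40 long, 13 thick, its top 37 mm above the strip. x lies along the bar to its pointer end (white line): at off 60 degrees left of the unit's x, one dot 20 left, two dots 20 right, three dots 60 right. The shut lid is 60 mm from the axis.
- negative: film negative taped on the glass (fixed, too thin to feel): clear-grey film 116 x 76 mm with a dark picture 84 x 44 mm in its middle. Origin: centre, on the glass; x along its length
- block: small print block, loose on the bench, already face down: 100 mm (x) by 60 mm (y), 9 mm thick, plywood back up, 40 to 75 g. Origin: centre of its underside, z up
- block_center (a point): centre of the print block, 4.5 mm above its underside, same axes
- lino: bystander: bigger carved lino block 150 x 100 mm, 12 mm thick, lying flat; origin: centre of its underside
- tin: bystander: ink tin, 72 mm diameter, 55 mm high, upright; origin: centre of its underside
- brayer: bystander: ink roller lying on the bench, roller 90 mm wide and 32 mm thick at its origin (on the bench), handle reaching about 150 mm along -x
Things that resemble listed ones, but are neither listed nor needed, are in the scene too. Of the things like the block, leave any that is turquoise; of the rest the smaller one is meant.

How it is judged:
By the outcome, as a careful person would: the job done as asked, in the order asked, and still so for the second after the job is handed in, with the robot touching nothing.
It also fails if it takes over 72 s, if anything falls off the work surface, if the arm or the gripper's body presses on something with over 40 N, if the wrist force passes 120 N, or if a joint passes its speed limit or range.

### The arm

A 6-joint arm with a two-finger parallel gripper is mounted at the origin on the work surface. World frame = base frame: x ahead of the robot, y to its left, z up, the work surface at z = 0. Lengths are in m, angles in rad, forces in N, time in s.
With the tool pointing down it reaches from about 0.35 to 0.975 m from the base axis. Payload 4.9 kg.
Tool frame: the origin (TCP) lies at the very end of the fingers, on their centre line; the grasp point (between the pads) lies manip.grip_point_offset behind it (manip.grip_point_offset is the distance from the TCP to the grasp point, in m); z points along the fingers, y is the direction in which the jaws open and shut (so a half turn about z gives the same grasp; the last joint's range is limited). The gripper opens to 85 mm and grips with 20 to 120 N. Pads are 22 mm wide; open, the fingers measure 114 mm over their backs; the gripper's body (76 mm by 85 mm) begins 54 mm behind the grasp point. The pads swing forward as they close: fully open they stand 13 mm farther back than shut.
Start: joints at [-1.279, 0.053, 1.613, -0, 1.476, -0.119], TCP at [0.25, -0.573, 0.231] pointing down, gripper open.
Joint ranges: [-3.01, 3.01], [-1.01, 2.22], [0.06, 2.58], [-1.02, 4.17], [0.09, 2.62], [-3.14, 3.14]. Speed limits (rad/s): [2.57, 2.57, 3.14, 3.14, 3.14, 3.14].

### API

Orientations are given as a unit quaternion [w, x, y, z].
In Python, from plant import status, grab_frame, camera_params, ticket, boxes_of, outline_of, manip gives the robot as it stands. The module is installed in compiled form; this text tells all that it offers.
- The arm moves only by the tool play_rows, never from a script. Its argument "deltas" is a list of rows, each a list of 2 entries, a list of its own where there are three numbers: the shift along the world's x, y, z in m, then the turn about the world's z in rad. A call has 1 to 5 rows; each row is the pose to reach, as a shift and turn from the pose commanded when the call began; what a row does not reach only later rows make up. A row lasts 1/8 s, in which the tool goes at most 62.5 mm and 10.7 degrees, less where a joint would pass 70% of its speed; a pose out of reach is approached as far as the arm can. A call with a gripper value outside its range is refused whole. "grip" is the opening, from -1 (shut) to 1 (fully open), set as the call begins (left out, the last holds). The fingers move at their own pace and stop on an object; the grip force is fixed at half the most. Time passes only in rows, so rows that repeat a pose let the fingers close. It gives the time, the measured TCP pose, the force and the opening at its end, in the units of the state.
- status.state(): the state, without advancing time (a new reading comes with each control period).
- grab_frame(name): name is "scene" or "side" or "wrist"; returns (picture, depth): 480x640x3 uint8, blue, green, red; 480x640 float32, m along the optical axis (not along the pixel's ray), 0 where there is no reading.
- camera_params(name): a dict with "mtx" (3x3 intrinsics, pixels), "world_from_camera" (4x4, takes a point from camera to world coordinates). Camera axes: x right, y up, looking along -z (the intrinsics and any distortion apply to the point x, -y, -z); pixel columns grow to the right and rows downward; lengths in m; the calibration is good to about 2 mm. A picture is of the moment at which its call begins: read the wrist's pose just before it. camera_params takes no time and is no camera call; for the wrist camera it gives the pose at the moment of the call.
- ticket.job_done(): hands the job in, once; it reports no verdict.
Trained networks look in the newest picture that a camera, given by its name, has taken for a name from the list of things; names that differ only in an ending like _2 or _b are one class to them, and where a whole thing is asked for, a point or a joint stands for the part that bears it (a point fixed in the world has none). Each returns a list of dicts, best first, with "confidence" (0 to 1); they miss things now and then, are a little off and sometimes report something else, mostly with a low value. They report only what shows in the picture. A call takes as long as a camera call. They do not tell look-alikes from the thing itself.
- boxes_of(camera, name): "box" ([left, top, right, bottom] in pixels, round what is visible of it).
- outline_of(camera, name): "region" (480x640 bool, what is visible of it) and "box" ([left, top, right, bottom] in pixels, round what is visible of it).
The state is a dict: "time": time; "joint_pos": joint angles; "joint_vel": joint speeds; "joint_efforts": joint torques, N m; "tool_pos": TCP position; "tool_rot": TCP orientation; "contact_force": force on the tool from outside, world axes, zero at the start; "ft_torque": the same for the moment, N m; "gripper_width": opening from 0.0 (shut) to 1.0 (fully open).
Only numpy, scipy, OpenCV 4.12 (cv2) and the standard library are available. Lean on these libraries where they do the work, as an engineer would, in place of code of your own. Each camera call takes 0.05 s, during which the arm holds its last target.

## Working session

There is one attempt and no reset: what is moved stays moved. The work goes in short steps, Python scripts to look and compute and a tool call to move; the robot and the scene stay as the last step left them, time stands still between calls to the robot, and variables do not carry over. Pictures are saved under pics/ and viewed, and the job is handed in when it is done.

Besides the shell and the picture viewer there is one more tool, called after "Call:" as name(argument=value, ...), one argument or row to a line, values as JSON. play_rows: Moves the arm, as the interface text tells. Its arguments: {"type":"object","properties":{"deltas":{"type":"array"},"grip":{"type":"number"}},"required":["deltas"]}

```bash
mkdir -p pics; ls
cat > h.py <<'E'
import numpy as np, cv2
from plant import status, grab_frame, camera_params, ticket, boxes_of, outline_of, manip
def snap(n,f):
    p=camera_params(n); im,d=grab_frame(n); cv2.imwrite(f'pics/{f}.png',im); np.savez(f'pics/{f}.npz',im=im,d=d,K=p['mtx'],T=p['world_from_camera']); return im,d,p
def load(f):
    z=np.load(f'pics/{f}.npz'); return z['im'],z['d'],dict(mtx=z['K'],world_from_camera=z['T'])
def ray(p,u,v):
    K=p['mtx'];T=np.array(p['world_from_camera'])
    r=np.array([(u-K[0,2])/K[0,0],-(v-K[1,2])/K[1,1],-1.0])
    return T[:3,3],T[:3,:3]@r
def atz(p,u,v,z):
    o,r=ray(p,u,v); s=(z-o[2])/r[2]; return o+s*r
def atd(p,d,u,v):
    o,r=ray(p,u,v); return o+r*d[int(round(v)),int(round(u))]
def proj(p,X):
    K=p['mtx'];T=np.linalg.inv(p['world_from_camera']); c=T[:3,:3]@np.asarray(X)+T[:3,3]
    return np.array([K[0,0]*c[0]/-c[2]+K[0,2], K[1,1]*(-c[1])/-c[2]+K[1,2]])
def cloud(p,d):
    K=p['mtx'];T=np.array(p['world_from_camera']); v,u=np.mgrid[0:480,0:640]
    c=np.stack([(u-K[0,2])/K[0,0]*d,-(v-K[1,2])/K[1,1]*d,-d],-1)
    return c@T[:3,:3].T+T[:3,3]
E
python3 - <<'E'
from h import *
print(status.state()); print([a for a in dir(manip) if a[0]!='_'],manip.grip_point_offset)
for c in ['scene','side','wrist']:
    im,d,p=snap(c,c+'0'); print(c,p)
    for n in ['block','negative','lid','selector','lino','unit']:
        for r in boxes_of(c,n): print(n,np.round(r['box']),round(r['confidence'],2))
E
```

```text
pics
{'time': 0.0, 'joint_pos': array([-1.27896160e+00,  5.33818156e-02,  1.61429548e+00, -2.33188915e-06,
        1.47597986e+00, -1.18965711e-01]), 'joint_vel': array([-1.22529733e-04, -7.43532894e-04,  6.65575101e-05, -1.88984742e-04,
        8.80145353e-04, -1.36381604e-04]), 'joint_efforts': array([-3.83796180e-05, -3.93683195e+01, -3.70177531e+01,  5.71573295e-06,
        7.21707882e-03, -2.26603436e-05]), 'tool_pos': array([ 0.24942981, -0.57239601,  0.23004665]), 'tool_rot': array([-1.02829508e-03,  9.78978891e-01,  2.03958981e-01, -9.02671208e-05]), 'contact_force': array([-0.204921  ,  0.11855371, -0.49963387]), 'ft_torque': array([-0.00441028,  0.01838499,  0.0650891 ]), 'gripper_width': 1.00107341464033}
['IKError', 'grip_point_offset'] 0.0187
scene {'mtx': array([[616.09202153,   0.        , 322.92085085],
       [  0.        , 616.09202153, 236.8671645 ],
       [  0.        ,   0.        ,   1.        ]]), 'world_from_camera': array([[ 0.55996941, -0.74617913,  0.36007078,  1.11759628],
       [ 0.82848145,  0.50811211, -0.2354582 , -0.36235745],
       [-0.00726233,  
[... 1001 characters left out ...]

selector [251. 135. 290. 262.] 0.69
selector [328. 184. 344. 203.] 0.59
lino [303. 164. 351. 183.] 0.86
unit [252. 135. 376. 306.] 0.82
unit [329. 185. 343. 203.] 0.37
wrist {'mtx': array([[396.389642  ,   0.        , 322.58525427],
       [  0.        , 396.389642  , 245.32570304],
       [  0.        ,   0.        ,   1.        ]]), 'world_from_camera': array([[ 3.98678632e-01,  8.84964614e-01,  2.40609602e-01,
         3.09872198e-01],
       [-9.17090648e-01,  3.84626368e-01,  1.04915681e-01,
        -5.45522409e-01],
       [ 3.01867972e-04, -2.62488456e-01,  9.64935086e-01,
         3.73578539e-01],
       [ 0.00000000e+00,  0.00000000e+00,  0.00000000e+00,
         1.00000000e+00]])}
```

View pics/scene0.png

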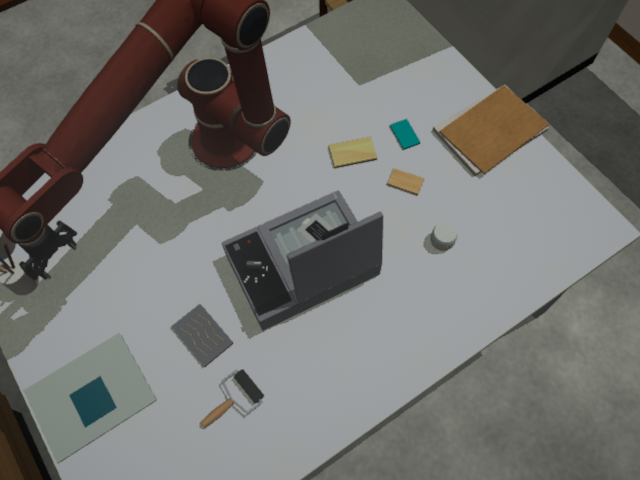

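View pics/side0.png

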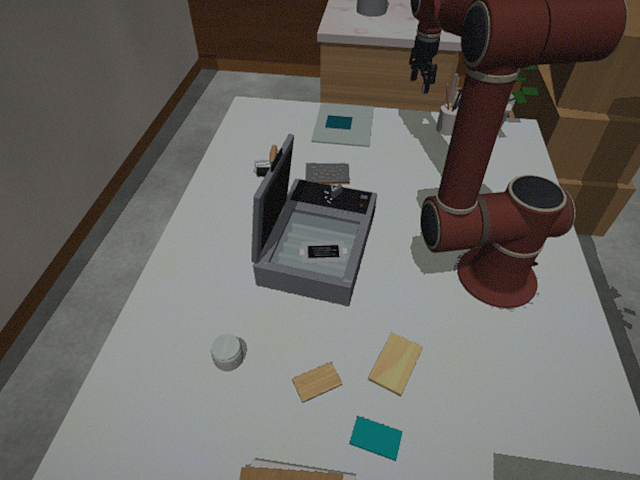

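View pics/wrist0.png

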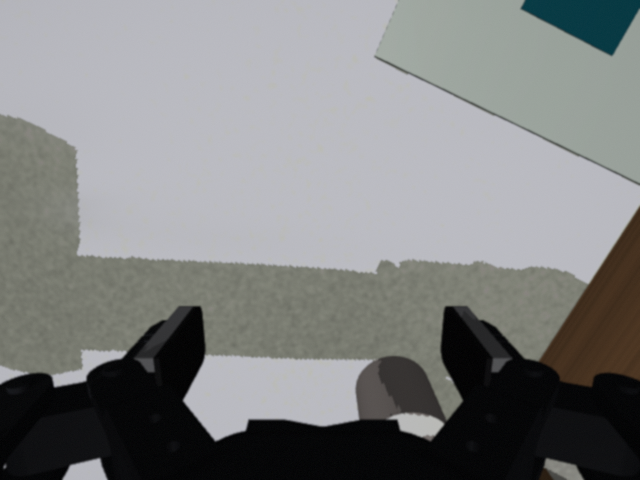

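The scene shows the turquoise block at (405,133), a larger wooden one at (353,151) and a smaller orange one at (405,182). The lid is about upright and the negative is on the glass at (320,230). Next I'll measure their sizes and poses.

```bash
cat > m.py <<'E'
from h import *
def rect(p,region,z):
    cs,_=cv2.findContours(region.astype(np.uint8),cv2.RETR_EXTERNAL,cv2.CHAIN_APPROX_NONE)
    c=max(cs,key=cv2.contourArea)[:,0,:]
    P=np.array([atz(p,u,v,z)[:2] for u,v in c]).astype(np.float32)*1000
    return cv2.minAreaRect(P)
E
python3 - <<'E'
from m import *
for c in ['scene','side']:
    im,d,p=load(c+'0'); C=cloud(p,d)
    snap(c,c+'1')
    for r in outline_of(c,'block'):
        print(c,'block',np.round(r['box']),round(r['confidence'],2),rect(p,r['region'],0.009), 'z',np.median(C[r['region']][:,2]))
    for r in outline_of(c,'negative'):
        print(c,'neg',np.round(r['box']),round(r['confidence'],2),rect(p,r['region'],0.076),'z',np.median(C[r['region']][:,2]))
    for n in ['unit','lid','selector']:
      for r in outline_of(c,n):
        P=C[r['region']]; print(n,np.round(r['box']),round(r['confidence'],2),np.percentile(P,[2,50,98],axis=0).round(3).tolist())
# upscaled crops
im=load('scene0')[0]; cv2.imwrite('pics/c1.png',cv2.resize(im[180:335,210:395],None,fx=4,fy=3.8,interpolation=cv2.INTER_CUBIC)[:600,:800])
im=load('side0')[0]; cv2.imwrite('pics/c2.png',cv2.resize(im[130:310,240:390],None,fx=3.3,fy=3.3,interpolation=cv2.INTER_CUBIC))
E
```

```text
scene block [331. 136. 380. 165.] 0.71 ((270.24896240234375, 306.0904846191406), (138.4878692626953, 89.93601989746094), 68.85502624511719) z 0.01245629226982281
scene block [390. 119. 422. 148.] 0.62 ((308.50848388671875, 482.2979736328125), (60.52922058105469, 101.45921325683594), 77.8468017578125) z 0.009719156102676041
scene block [385. 168. 422. 192.] 0.61 ((446.8139343261719, 379.0347900390625), (102.26378631591797, 68.1292953491211), 32.54806137084961) z 0.008582876234200398
scene neg [298. 212. 331. 239.] 0.63 ((451.6402587890625, 40.802467346191406), (70.91973876953125, 75.9739761352539), 8.332010269165039) z 0.07728919541635859
lid [288. 211. 384. 303.] 0.65 [[0.585, -0.118, 0.089], [0.622, -0.0, 0.241], [0.65, 0.126, 0.346]]
lid [172. 304. 235. 364.] 0.58 [[0.451, -0.427, 0.003], [0.525, -0.377, 0.012], [0.598, -0.326, 0.021]]
selector [246. 261. 266. 273.] 0.45 [[0.461, -0.182, 0.093], [0.477, -0.166, 0.11], [0.489, -0.149, 0.134]]
selector [388. 168. 422. 195.] 0.28 [[0.401, 0.337, -0.0], [0.45, 0.379, 0.009], [0.499, 0.42, 0.017]]
side block [293. 362. 342. 403.] 0.97 (
[... 579 characters left out ...]
) z 0.0744457200766327
side neg [296. 243. 346. 263.] 0.88 ((482.29083251953125, 49.88376235961914), (127.0416259765625, 76.1315689086914), 10.832954406738281) z 0.07446287438510735
unit [250. 136. 376. 306.] 0.85 [[0.373, -0.208, 0.009], [0.544, 0.019, 0.086], [0.644, 0.165, 0.328]]
unit [210. 335. 244. 372.] 0.28 [[0.633, 0.323, -0.003], [0.662, 0.364, 0.051], [0.699, 0.388, 0.056]]
lid [251. 133. 294. 259.] 0.81 [[0.587, -0.14, 0.084], [0.613, 0.052, 0.252], [0.653, 0.136, 0.345]]
selector [332. 187. 344. 202.] 0.52 [[0.455, -0.168, 0.092], [0.47, -0.15, 0.105], [0.488, -0.14, 0.127]]
selector [298. 241. 345. 263.] 0.35 [[0.426, 0.008, 0.071], [0.483, 0.049, 0.075], [0.542, 0.089, 0.078]]
```

View pics/c1.png

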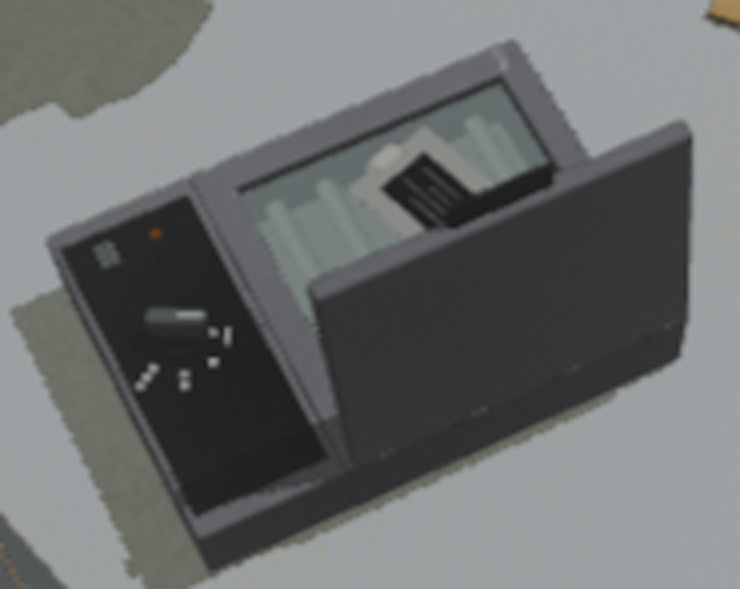

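View pics/c2.png

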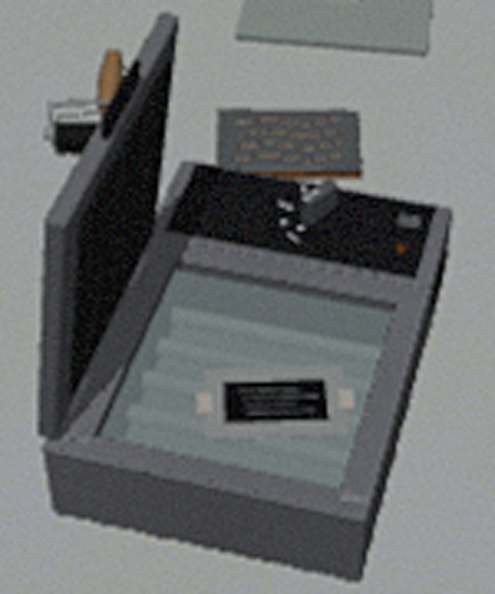

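```bash
cat > fit.py <<'E'
from m import *
from scipy.optimize import least_squares
pts=[]
for c in ['scene0','side0']:
    im,d,p=load(c); C=cloud(p,d).reshape(-1,3); C=C[(d.reshape(-1)>0)]
    m=(C[:,0]>.3)&(C[:,0]<.72)&(C[:,1]>-.25)&(C[:,1]<.25)
    Q=C[m]
    top=Q[(Q[:,2]>.082)&(Q[:,2]<.098)]
    r=cv2.minAreaRect((top[:,:2]*1000).astype(np.float32)); print(c,'top',r)
    L=Q[(Q[:,2]>.13)&(Q[:,0]>.55)]
    print('lid',len(L))
    # lid profile: bins in z
    for z in np.arange(.14,.37,.04):
        s=L[abs(L[:,2]-z)<.01]
        if len(s): print(round(z,2),len(s),np.percentile(s[:,0],[5,50,95]).round(3),np.percentile(s[:,1],[2,98]).round(3))
E
python3 fit.py
```

```text
scene0 top ((501.1833801269531, -35.150299072265625), (369.9742431640625, 265.1671447753906), 82.90591430664062)
lid 4510
0.14 319 [0.62  0.636 0.65 ] [-0.119  0.122]
0.18 351 [0.616 0.63  0.645] [-0.119  0.122]
0.22 371 [0.61  0.624 0.639] [-0.118  0.121]
0.26 406 [0.606 0.619 0.634] [-0.117  0.125]
0.3 431 [0.599 0.614 0.628] [-0.117  0.125]
0.34 393 [0.591 0.603 0.62 ] [-0.104  0.124]
side0 top ((503.80517578125, -32.001983642578125), (376.3171081542969, 260.9061584472656), 82.9072265625)
lid 2408
0.14 158 [0.609 0.625 0.649] [-0.087  0.134]
0.18 167 [0.603 0.62  0.643] [-0.099  0.134]
0.22 185 [0.597 0.615 0.638] [-0.105  0.135]
0.26 205 [0.592 0.609 0.633] [-0.1    0.136]
0.3 307 [0.587 0.602 0.625] [-0.099  0.136]
0.34 109 [0.595 0.601 0.613] [-0.021  0.101]
```

Measured: unit yaw is about -7.1° with its centre near (0.502,-0.034), and the lid is at about 1.43 rad. The negative is near (0.48,0.05) and the block near (0.448,0.381) at about 33°. I'll swing over with the wrist turned so its camera faces the robot side, and look down on the unit along the way.

Call:
play_rows(
  deltas=[
    [[0.01,0.036,0.014],0.18],
    [[0.02,0.072,0.028],0.36],
    [[0.03,0.108,0.042],0.54],
    [[0.04,0.144,0.056],0.72],
    [[0.05,0.18,0.07],0.9],
  ],
)

```text
time: 2.28
tool_pos: [0.2998, -0.3918, 0.3019]
tool_rot: [0.0, 0.791, 0.612, 0.0]
contact_force: [-0.0, 0.2, 0.3]
gripper_width: 0.998
```

Call:
play_rows(
  deltas=[
    [[0.01,0.036,0.01],0.18],
    [[0.02,0.072,0.02],0.36],
    [[0.03,0.108,0.03],0.54],
    [[0.04,0.144,0.04],0.72],
    [[0.05,0.18,0.05],0.9],
  ],
)

```text
time: 2.9
tool_pos: [0.3497, -0.2118, 0.3518]
tool_rot: [0.0, 0.446, 0.895, -0.0]
contact_force: [-0.1, 0.2, -0.5]
gripper_width: 0.998
```

Call:
play_rows(
  deltas=[
    [[0.01,0.04,0.0],0.18],
    [[0.02,0.08,0.0],0.36],
    [[0.03,0.12,0.0],0.54],
    [[0.04,0.16,0.0],0.72],
    [[0.05,0.2,0.0],0.9],
  ],
)

```text
time: 3.52
tool_pos: [0.3997, -0.0116, 0.3516]
tool_rot: [0.0, 0.012, 1.0, -0.0]
contact_force: [1.1, -0.2, 0.4]
gripper_width: 1.001
```

Run:
```python
from m import *
print(status.state()['joint_pos'],status.state()['tool_pos'])
im,d,p=snap('wrist','w1'); print(p['world_from_camera'][:3,3])
for n in ['negative','selector','unit','lid']:
    for r in boxes_of('wrist',n): print(n,np.round(r['box']),round(r['confidence'],2))
```

```text
[-2.15690743e-01 -5.53119310e-01  1.91924230e+00 -1.87030348e-05
  1.77445513e+00 -1.76161045e+00] [ 0.39967293 -0.01161309  0.35157767]
[ 0.33251213 -0.00899631  0.49373083]
negative [334. 217. 417. 327.] 0.74
selector [151. 257. 205. 297.] 0.8
unit [133. 157. 492. 443.] 0.69
lid [214. 393. 455. 441.] 0.89
```

View pics/w1.png

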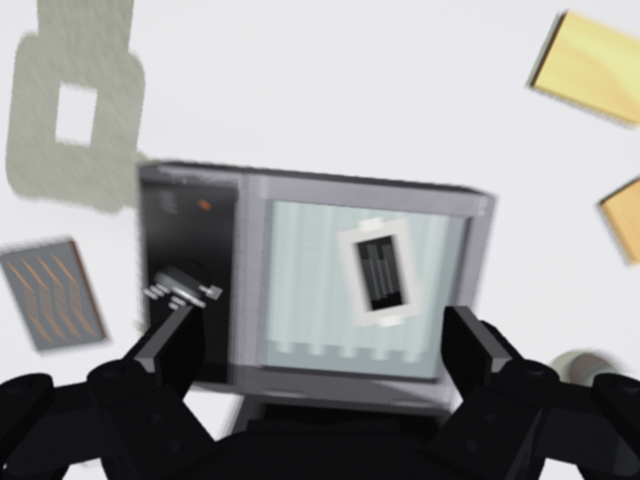

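The wrist view shows the whole bed. The dark picture is at about (380,273), the knob at (180,280), and the orange block sits at the right edge near (625,215). Now I'll fit the picture and the bed edges.

Run:
```python
from m import *
im,d,p=load('w1')
g=cv2.cvtColor(im,cv2.COLOR_BGR2GRAY)
m=np.zeros_like(g); m[225:320,345:415]=(g[225:320,345:415]<95)
m=cv2.morphologyEx(m,cv2.MORPH_CLOSE,np.ones((7,7)))
n,l,s,c=cv2.connectedComponentsWithStats(m); k=1+np.argmax(s[1:,4]); print(s[k])
print('picture wrist',rect(p,l==k,.076))
mm=np.zeros_like(g); b=im.astype(int)
im2,d2,p2=load('side0'); g2=cv2.cvtColor(im2,cv2.COLOR_BGR2GRAY)
m=np.zeros_like(g2); m[240:266,300:345]=(g2[240:266,300:345]<70); m=cv2.morphologyEx(m,cv2.MORPH_CLOSE,np.ones((3,3)))
n,l,s,c=cv2.connectedComponentsWithStats(m); k=1+np.argmax(s[1:,4]); print(s[k])
print('picture side',rect(p2,l==k,.076))
# unit top from wrist depth
C=cloud(p,d).reshape(-1,3); Q=C[(d.reshape(-1)>0)]
t=Q[(Q[:,2]>.082)&(Q[:,2]<.1)]; print('top',len(t),cv2.minAreaRect((t[:,:2]*1000).astype(np.float32)))
print('glass z',np.median(C.reshape(480,640,3)[290:310,290:330,2]))
c=im[220:330,110:240]; cv2.imwrite('pics/c3.png',cv2.resize(c,None,fx=5,fy=5,interpolation=cv2.INTER_CUBIC))
```

```text
[ 357  236   46   74 2329]
picture wrist ((481.461181640625, 51.60199737548828), (82.27132415771484, 37.69186019897461), 11.506674766540527)
[308 245  31  13 364]
picture side ((481.3627014160156, 48.068260192871094), (82.84233856201172, 41.9764518737793), 12.026032447814941)
top 35859 ((502.5291442871094, -32.91270446777344), (369.6326904296875, 260.15179443359375), 82.76105499267578)
glass z 0.07573660621546907
```

View pics/c3.png

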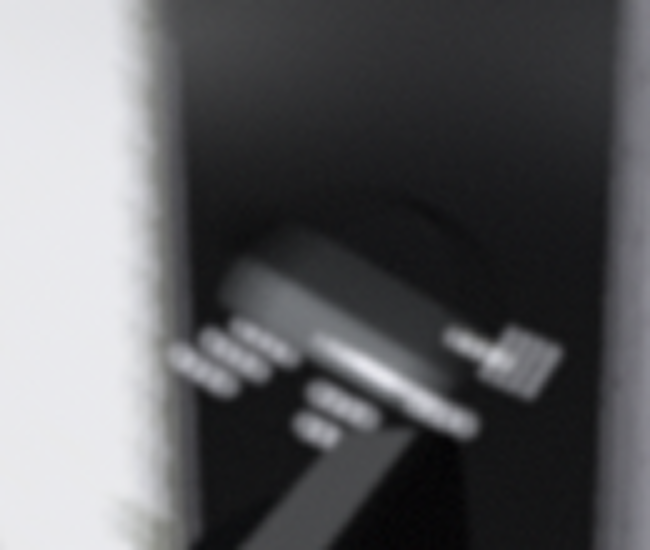

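Call:
play_rows(
  deltas=[
    [[0.006,0.05,0.0],0.12],
    [[0.012,0.1,0.0],0.24],
    [[0.018,0.15,0.0],0.36],
    [[0.024,0.2,-0.01],0.48],
    [[0.03,0.25,-0.03],0.6],
  ],
)

```text
time: 4.4
tool_pos: [0.4308, 0.2374, 0.3223]
tool_rot: [0.002, -0.281, 0.96, -0.0]
contact_force: [0.5, -0.9, -0.1]
gripper_width: 1.0
```

Call:
play_rows(
  deltas=[
    [[0.006,0.05,-0.02],0],
    [[0.012,0.1,-0.05],0],
    [[0.018,0.143,-0.09],0],
    [[0.018,0.143,-0.12],0],
    [[0.018,0.143,-0.12],0],
  ],
  grip=0.8,
)

```text
time: 5.03
tool_pos: [0.4468, 0.378, 0.1976]
tool_rot: [-0.003, -0.28, 0.96, -0.001]
contact_force: [0.1, -0.0, -0.3]
gripper_width: 0.9
```

Run:
```python
from m import *
print(status.state()['tool_pos'],status.state()['tool_rot'],status.state()['gripper_width'])
im,d,p=snap('wrist','w2')
for r in outline_of('wrist','block'): print(np.round(r['box']),round(r['confidence'],2),rect(p,r['region'],.009))
C=cloud(p,d); print(np.median(C[0:100,250:400,2]))
```

```text
[0.44681776 0.37797606 0.19758963] [-0.00337336 -0.27969103  0.96008341 -0.00118291] 0.9004375671885931
[318.   0. 468.  89.] 0.85 ((283.0721130371094, 337.6645812988281), (76.60753631591797, 85.30044555664062), 68.56021118164062)
[454.  73. 596. 218.] 0.74 ((309.85955810546875, 485.68548583984375), (64.41029357910156, 101.95136260986328), 78.54154968261719)
[284. 165. 358. 282.] 0.69 ((450.0562438964844, 381.2362060546875), (100.59911346435547, 60.20055389404297), 33.753334045410156)
0.00012119554409964484
```

View pics/w2.png

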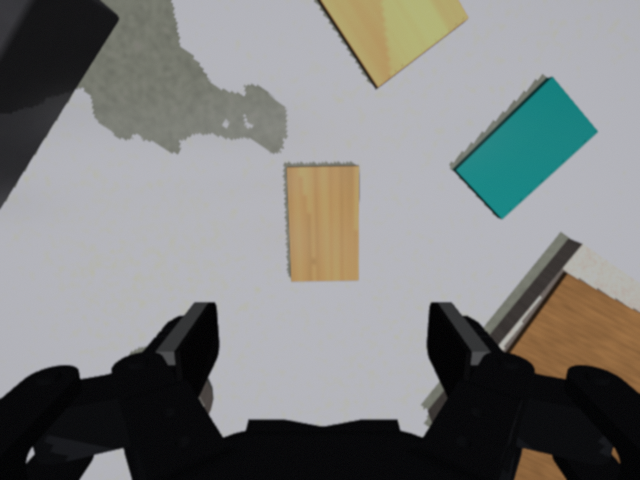

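The wrist view shows the orange block centred at about (322,222), measured 100.6 x 60.2 mm at (0.450,0.381) and 33.8°. That is the smaller, non-turquoise one. Descending to grasp it.

Call:
play_rows(
  deltas=[
    [[0.002,0.002,-0.05],0.02],
    [[0.002,0.002,-0.1],0.02],
    [[0.002,0.002,-0.15],0.02],
    [[0.002,0.002,-0.175],0.02],
    [[0.002,0.002,-0.188],0.02],
  ],
)

```text
time: 5.75
tool_pos: [0.4508, 0.3817, 0.014]
tool_rot: [0.001, -0.29, 0.957, 0.0]
contact_force: [-0.7, -0.1, 0.4]
gripper_width: 0.898
```

Call:
play_rows(
  deltas=[
    [[0,0,-0.006],0],
    [[0,0,-0.01],0],
    [[0,0,-0.01],0],
  ],
)

```text
time: 6.12
tool_pos: [0.4502, 0.3824, 0.0043]
tool_rot: [0.001, -0.29, 0.957, 0.0]
contact_force: [-0.2, 0.1, 0.2]
gripper_width: 0.903
```

Run:
```python
from m import *
s=status.state();print(s['tool_pos'],s['contact_force'],s['gripper_width'])
im,d,p=snap('wrist','w3');snap('side','s3')
```

```text
[0.45024279 0.38238096 0.00428669] [-0.17982916  0.07225517  0.2284278 ] 0.9027218412880463
```

View pics/w3.png

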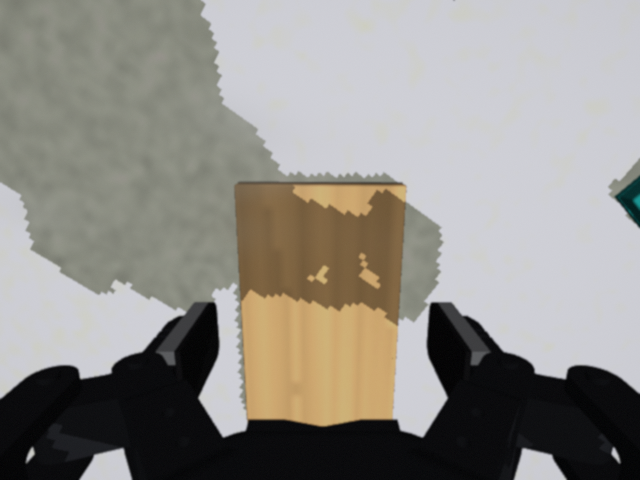

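The block lies centred between the fingers. I'll lower another 7 mm, since the fingers swing forward as they close, and then grip.

Call:
play_rows(
  deltas=[
    [[0,0,-0.004],0],
    [[0,0,-0.007],0],
    [[0,0,-0.007],0],
  ],
)

```text
time: 6.6
tool_pos: [0.4492, 0.3818, -0.0043]
tool_rot: [-0.0, -0.29, 0.957, -0.0]
contact_force: [-0.5, -0.7, -0.9]
gripper_width: 0.9
```

Call:
play_rows(
  deltas=[
    [[0,0,0],0],
    [[0,0,0],0],
    [[0,0,0],0],
    [[0,0,0],0],
    [[0,0,0],0],
  ],
  grip=0.2,
)

```text
time: 7.22
tool_pos: [0.45, 0.3823, -0.0032]
tool_rot: [0.001, -0.29, 0.957, 0.0]
contact_force: [0.6, -0.1, 4.1]
gripper_width: 0.68
```

Call:
play_rows(
  deltas=[
    [[0,0,0.01],0],
    [[0,0,0.04],0],
    [[0,0,0.08],0],
    [[0,0,0.14],0],
    [[0,0,0.2],0],
  ],
  grip=-0.2,
)

```text
time: 7.85
tool_pos: [0.4487, 0.3815, 0.1975]
tool_rot: [-0.001, -0.29, 0.957, -0.0]
contact_force: [1.2, 1.5, 0.3]
gripper_width: 0.681
```

Run:
```python
from m import *
s=status.state();print(s['tool_pos'],s['tool_rot'],s['contact_force'],s['gripper_width'])
im,d,p=snap('wrist','w4')
s=status.state();print(s['tool_pos'])
for r in outline_of('wrist','block'): print(np.round(r['box']),round(r['confidence'],2))
C=cloud(p,d); print(C[300:400:20,320],C[330,280:400:30])
```

```text
[0.44874061 0.38145072 0.19748341] [-8.60840095e-04 -2.90361267e-01  9.56916679e-01 -2.51356921e-04] [1.20976329 1.4980471  0.29202285] 0.6810055379312685
[0.45273635 0.38422332 0.20852222]
[325.   1. 470.  85.] 0.91
[451.  73. 596. 216.] 0.63
[[0.43960115 0.37551736 0.20965105]
 [0.44615778 0.37987427 0.20933101]
 [0.45293133 0.38437546 0.20901821]
 [0.4602046  0.38920472 0.20817475]
 [0.46663423 0.39348902 0.20935507]] [[0.45743269 0.36999624 0.20944623]
 [0.45160195 0.37913326 0.2090115 ]
 [0.44551247 0.38815248 0.20912258]
 [0.43918032 0.3968743  0.20994747]]
```

View pics/w4.png

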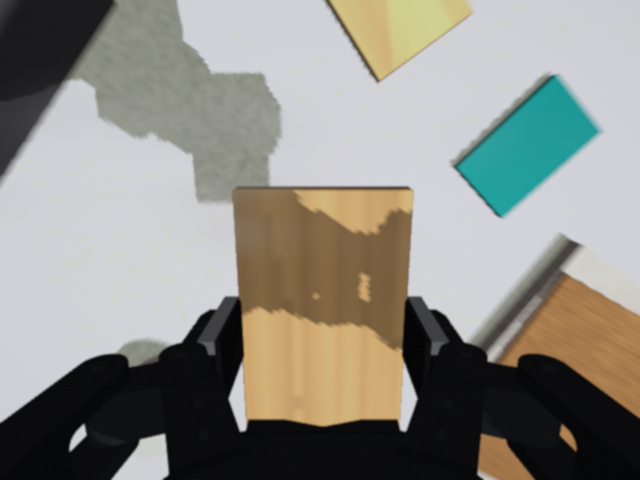

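The block is gripped firmly and level. Carrying it over to the negative.

Call:
play_rows(
  deltas=[
    [[0.003,-0.03,0.0],-0.05],
    [[0.006,-0.075,0.0],-0.12],
    [[0.01,-0.125,0.0],-0.2],
    [[0.015,-0.175,0.0],-0.28],
    [[0.02,-0.225,0.0],-0.36],
  ],
)

```text
time: 8.57
tool_pos: [0.4689, 0.1554, 0.1957]
tool_rot: [-0.0, -0.113, 0.994, -0.0]
contact_force: [0.8, -0.0, -1.6]
gripper_width: 0.678
```

Call:
play_rows(
  deltas=[
    [[0.004,-0.04,0.0],-0.025],
    [[0.008,-0.075,0.0],-0.025],
    [[0.0115,-0.1,0.0],-0.025],
    [[0.0115,-0.107,0.0],-0.025],
    [[0.0115,-0.107,0.0],-0.025],
  ],
)

```text
time: 9.2
tool_pos: [0.4807, 0.0502, 0.1959]
tool_rot: [-0.0, -0.102, 0.995, 0.0]
contact_force: [0.3, -0.9, -0.2]
gripper_width: 0.678
```

Call:
play_rows(
  deltas=[
    [[0,0,-0.02],0],
    [[0,0,-0.04],0],
    [[0,0,-0.05],0],
    [[0,0,-0.05],0],
    [[0,0,-0.05],0],
  ],
)

```text
time: 9.82
tool_pos: [0.4815, 0.0502, 0.1468]
tool_rot: [0.0, -0.102, 0.995, -0.0]
contact_force: [-0.9, -0.2, -0.6]
gripper_width: 0.679
```

Run:
```python
from m import *
s=status.state();print(s['tool_pos'],s['tool_rot'],s['contact_force'],s['gripper_width'],s['joint_pos'])
im,d,p=snap('wrist','w5')
s=status.state();print(s['tool_pos'])
snap('side','s5'); 
c=load('side','')if 0 else cv2.imread('pics/s5.png')[100:320,220:440]; cv2.imwrite('pics/c5.png',cv2.resize(c,None,fx=2.7,fy=2.7,interpolation=cv2.INTER_CUBIC))
```

```text
[0.48146227 0.05024517 0.14681594] [ 4.34524923e-04 -1.02124067e-01  9.94771574e-01 -3.66050399e-05] [-0.88075866 -0.1632677  -0.57930545] 0.6790656705281419 [-4.99396962e-02 -2.26954344e-01  2.01889668e+00  6.09276319e-05
  1.34878022e+00 -1.82535427e+00]
[0.48163799 0.05016447 0.14710519]
```

View pics/w5.png

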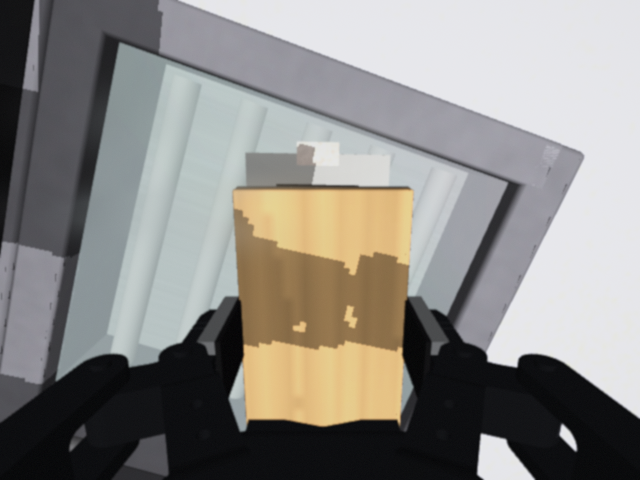

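View pics/c5.png

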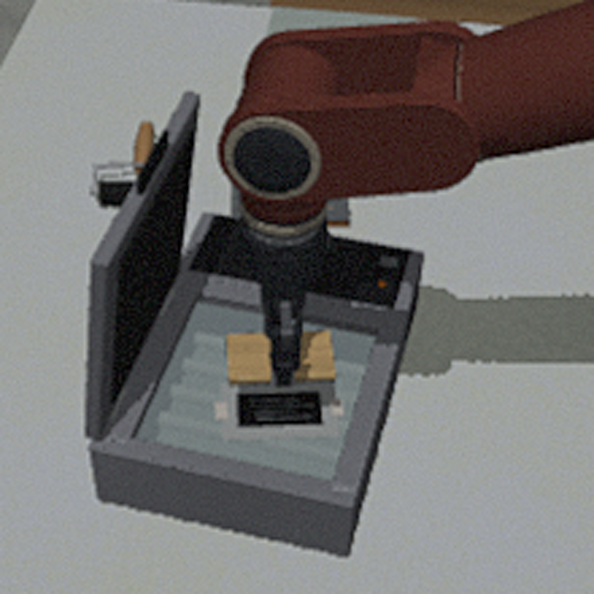

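Run:
```python
from m import *
im,d,p=load('w5'); C=cloud(p,d)
zt=np.median(C[250:400:5,270:380:5,2]); print('top z',zt)
y=np.deg2rad(11.7); ux=np.array([np.cos(y),np.sin(y)]);uy=np.array([-ux[1],ux[0]])
tcp=np.array([.4815,.0502])
for n,(u,v),z in [('blk L',(233,188),zt),('blk R',(412,188),zt),('blkLn',(245,419),zt),('blkRn',(402,419),zt),('filmL',(247,153),.076),('filmR',(391,153),.076)]:
    q=atz(p,u,v,z)[:2]; w=q-tcp; w2=q-np.array([.4815,.050]); print(n,q.round(4),(w2@ux).round(4),(w2@uy).round(4))
```

```text
top z 0.15871699768807396
blk L [0.4375 0.0122] -0.0508 -0.0281
blk R [0.4256 0.0696] -0.0508 0.0305
blkLn [0.525  0.0296] 0.0384 -0.0288
blkRn [0.5126 0.0891] 0.0384 0.0319
filmL [0.4317 0.0005] -0.0588 -0.0384
filmR [0.4164 0.0743] -0.0588 0.037
```

The block's edges are parallel to the film's (both 11.7°), and its centre is about 2 mm off in y. Lowering with that correction.

Call:
play_rows(
  deltas=[
    [[0.0005,-0.002,-0.03],0],
    [[0.0005,-0.002,-0.05],0],
    [[0.0005,-0.002,-0.062],0],
    [[0.0005,-0.002,-0.068],0],
    [[0.0005,-0.002,-0.07],0],
  ],
)

```text
time: 10.55
tool_pos: [0.482, 0.048, 0.0767]
tool_rot: [0.0, -0.102, 0.995, -0.0]
contact_force: [-0.4, 0.3, 0.6]
gripper_width: 0.684
```

Call:
play_rows(
  deltas=[
    [[0,0,-0.002],0],
    [[0,0,-0.003],0],
    [[0,0,-0.003],0],
  ],
)

```text
time: 10.92
tool_pos: [0.4817, 0.048, 0.0735]
tool_rot: [0.0, -0.102, 0.995, -0.0]
contact_force: [0.2, 0.9, -0.9]
gripper_width: 0.678
```

Call:
play_rows(
  deltas=[
    [[0,0,-0.001],0],
    [[0,0,-0.002],0],
    [[0,0,-0.002],0],
  ],
)

```text
time: 11.3
tool_pos: [0.482, 0.048, 0.0727]
tool_rot: [0.0, -0.102, 0.995, -0.0]
contact_force: [-3.5, 0.3, 7.0]
gripper_width: 0.676
```

There is 7 N of contact with the glass. Releasing the block and rising.

Call:
play_rows(
  deltas=[
    [[0,0,0.001],0],
    [[0,0,0.001],0],
    [[0,0,0.001],0],
    [[0,0,0.001],0],
  ],
  grip=0.8,
)

```text
time: 11.8
tool_pos: [0.4814, 0.048, 0.0721]
tool_rot: [-0.0, -0.102, 0.995, 0.0]
contact_force: [-0.3, -0.3, -0.4]
gripper_width: 0.9
```

Call:
play_rows(
  deltas=[
    [[0,0,0.02],0],
    [[0,0,0.06],0],
    [[0,0,0.12],0],
    [[0,0,0.17],0],
    [[0,0,0.17],0],
  ],
)

```text
time: 12.42
tool_pos: [0.4843, 0.0479, 0.2482]
tool_rot: [0.005, -0.102, 0.995, -0.001]
contact_force: [0.1, -0.6, -0.3]
gripper_width: 0.897
```

Call:
play_rows(
  deltas=[
    [[-0.02,0,0.05],0],
    [[-0.05,0,0.11],0],
    [[-0.05,0,0.15],0],
    [[-0.05,0,0.15],0],
    [[-0.05,0,0.15],0],
  ],
)

```text
time: 13.05
tool_pos: [0.4314, 0.048, 0.3905]
tool_rot: [-0.001, -0.102, 0.995, 0.0]
contact_force: [-0.3, 0.4, -0.2]
gripper_width: 0.9
```

Run:
```python
from m import *
s=status.state();print(s['tool_pos'],s['tool_rot'],s['contact_force'],s['gripper_width'],s['joint_pos'])
im,d,p=snap('wrist','w6'); s=status.state();print(s['tool_pos'])
for r in outline_of('wrist','block'): print(np.round(r['box']),round(r['confidence'],2),rect(p,r['region'],.085), np.median(cloud(p,d)[r['region']][:,2]))
```

```text
[0.43139083 0.04802023 0.390456  ] [-1.23933809e-03 -1.01919973e-01  9.94791809e-01  2.00938528e-04] [-0.25347515  0.42807415 -0.18865316] 0.899663125938722 [-6.09273974e-02 -4.54158029e-01  1.79021813e+00 -5.91516668e-06
  1.80804359e+00 -1.83591978e+00]
[0.4311931  0.04803569 0.38970943]
[489.  44. 613. 163.] 0.9 ((286.0645751953125, 268.71893310546875), (122.08805847167969, 74.01251220703125), 68.84844970703125) 0.011891842238020478
[286. 197. 342. 286.] 0.89 ((481.2242431640625, 48.462955474853516), (102.5619888305664, 60.95338439941406), 11.399078369140625) 0.084694046677495
[628. 171. 639. 200.] 0.76 ((346.28692626953125, 387.63995361328125), (30.83902931213379, 14.383048057556152), 23.41874122619629) 0.007267107788367422
```

View pics/w6.png

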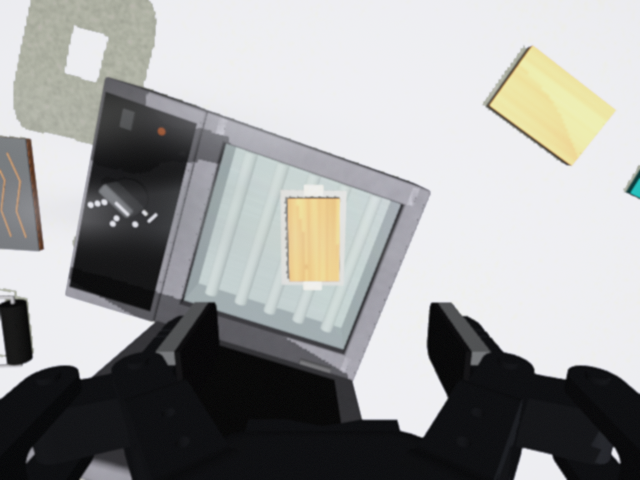

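The block lies inside the film outline with an even border, at (0.481,0.048) and 11.4°, top at z = 0.085. Next I'll read the knob angle from this view and plan the lid closing.

Run:
```python
from m import *
im,d,p=load('w6'); a=np.deg2rad(-7.2);R=np.array([[np.cos(a),-np.sin(a)],[np.sin(a),np.cos(a)]]);c0=np.array([.5025,-.033])
U=lambda x,y,z: np.r_[c0+R@np.array([x,y]),z]
big=cv2.resize(im[150:260,60:200],None,fx=5.5,fy=5.5,interpolation=cv2.INTER_CUBIC)
def P(X): q=proj(p,X); return tuple(int(round(t)) for t in ((q-[60,150]+.5)*5.5))
cv2.circle(big,P(U(-.015,-.132,.127)),3,(0,0,255),-1)
print('axis',U(-.015,-.132,.115))
for ang,col in [(60,(255,0,0)),(20,(0,255,0)),(-20,(0,255,255))]:
    t=np.deg2rad(ang); cv2.line(big,P(U(-.015,-.132,.127)),P(U(-.015+.02*np.cos(t),-.132+.02*np.sin(t),.127)),col,1)
    cv2.circle(big,P(U(-.015+.028*np.cos(t),-.132+.028*np.sin(t),.09)),4,col,1)
cv2.imwrite('pics/c6.png',big)
C=cloud(p,d).reshape(-1,3);Q=C[(C[:,2]>.117)&(C[:,2]<.135)&(np.hypot(C[:,0]-.47,C[:,1]+.162)<.04)]
print(len(Q),Q.mean(0),cv2.minAreaRect((Q[:,:2]*1000).astype(np.float32)))
```

```text
axis [ 0.47107429 -0.16207914  0.115     ]
597 [ 0.46978037 -0.15998794  0.12515219] ((470.8831481933594, -161.08773803710938), (39.38687515258789, 13.647558212280273), 53.17484664916992)
```

View pics/c6.png

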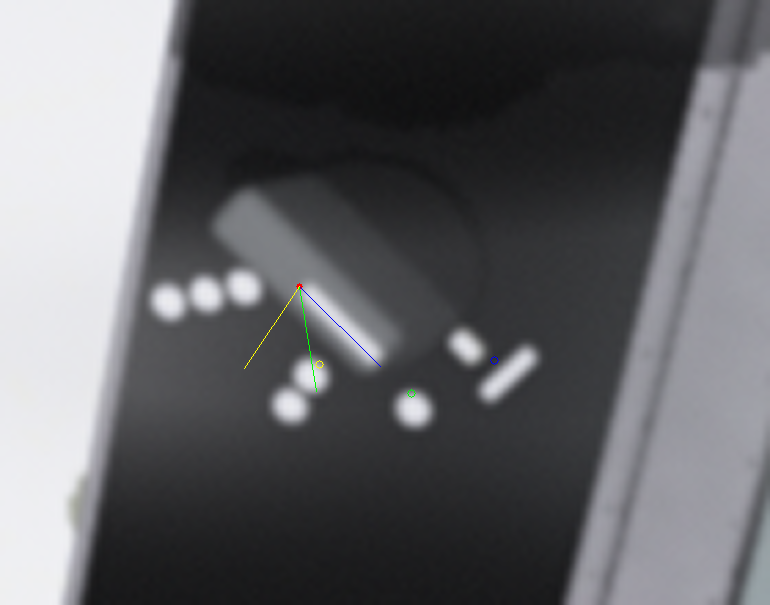

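The knob points at the off mark (bar at 53° in world, 60° in unit), so it needs 80° clockwise. First the lid: shut the fingers, go over the lid's top and come down behind it.

Call:
play_rows(
  deltas=[
    [[0,0,0.03],0],
    [[0.04,-0.01,0.05],0],
    [[0.09,-0.02,0.06],0],
    [[0.14,-0.03,0.06],0],
    [[0.18,-0.044,0.06],0],
  ],
  grip=-1,
)

```text
time: 13.78
tool_pos: [0.6132, 0.0038, 0.4493]
tool_rot: [-0.002, -0.102, 0.995, 0.001]
contact_force: [-0.4, 1.1, 0.0]
gripper_width: -0.001
```

Call:
play_rows(
  deltas=[
    [[0.03,0,0],0],
    [[0.042,0,0],0],
    [[0.042,0,0],0],
    [[0.042,0,0],0],
  ],
)

```text
time: 14.28
tool_pos: [0.6528, 0.0043, 0.4526]
tool_rot: [-0.0, -0.102, 0.995, -0.0]
contact_force: [-0.4, 0.5, -0.0]
gripper_width: -0.0
```

Run:
```python
from m import *
s=status.state();print(s['tool_pos'],s['gripper_width'],s['joint_pos'])
im,d,p=snap('side','s7'); snap('scene','sc7')
cv2.imwrite('pics/c7.png',np.hstack([cv2.resize(im[40:320,160:440],(400,400)),cv2.resize(cv2.imread('pics/sc7.png')[120:340,200:420],(400,400))]))
```

```text
[0.65280808 0.00427949 0.45259218] -0.00035460892410699814 [-1.07333030e-01  8.24584185e-02  1.22046642e+00 -4.34917480e-05
  1.83868974e+00 -1.88265223e+00]
```

View pics/c7.png

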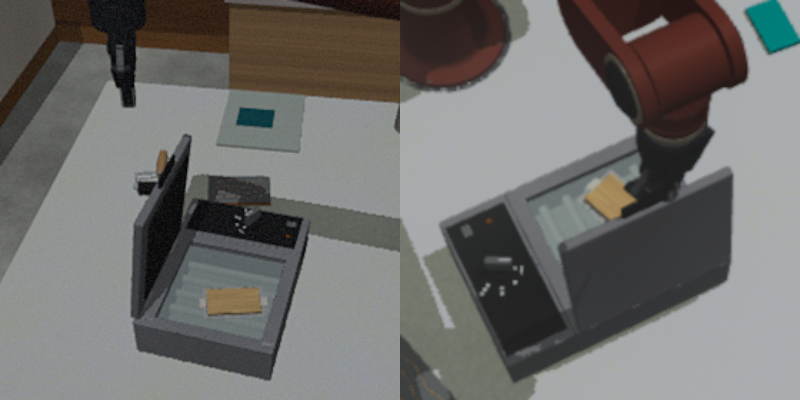

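The side view shows the lid at about 1.43 rad and the block still on the negative. The fingers are behind the lid, with about 28 mm of gap. Descending and starting to push.

Call:
play_rows(
  deltas=[
    [[0,0,-0.045],0],
    [[0,0,-0.09],0],
    [[0,0,-0.13],0],
    [[0,0,-0.145],0],
    [[0,0,-0.145],0],
  ],
)

```text
time: 15.0
tool_pos: [0.6531, 0.0041, 0.3071]
tool_rot: [-0.0, -0.102, 0.995, 0.0]
contact_force: [-0.1, -0.4, -0.5]
gripper_width: -0.001
```

Call:
play_rows(
  deltas=[
    [[-0.02,0.0025,0],0],
    [[-0.035,0.0045,-0.002],0],
    [[-0.05,0.0065,-0.004],0],
    [[-0.063,0.008,-0.007],0],
    [[-0.0755,0.0095,-0.01],0],
  ],
)

```text
time: 15.62
tool_pos: [0.5786, 0.0135, 0.2999]
tool_rot: [0.002, -0.102, 0.995, -0.0]
contact_force: [2.8, 0.2, 3.7]
gripper_width: 0.004
```

Run:
```python
from m import *
s=status.state();print(s['tool_pos'],s['contact_force'])
im,d,p=snap('side','s8'); snap('scene','sc8')
cv2.imwrite('pics/c8.png',np.hstack([cv2.resize(im[40:320,160:440],(400,400)),cv2.resize(cv2.imread('pics/sc8.png')[120:340,200:420],(400,400))]))
```

```text
[0.57855122 0.01353867 0.29992056] [2.75525613 0.15421864 3.70848393]
```

View pics/c8.png

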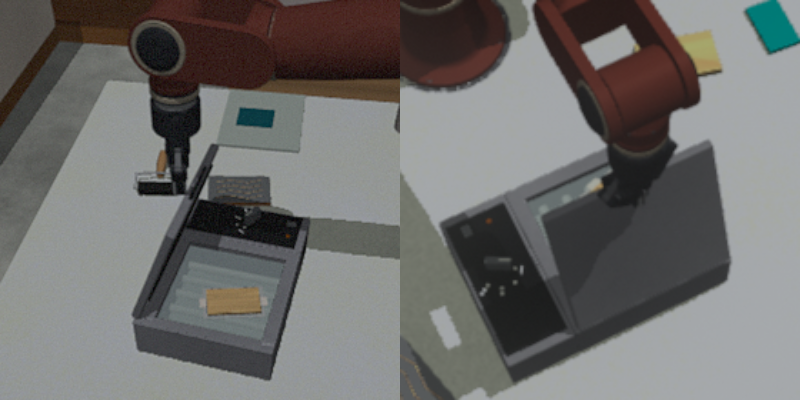

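The lid is following at 3–5 N, so I'm continuing along the arc.

Call:
play_rows(
  deltas=[
    [[-0.02,0.0025,-0.007],0],
    [[-0.0395,0.005,-0.0165],0],
    [[-0.0575,0.007,-0.028],0],
    [[-0.0745,0.0095,-0.041],0],
    [[-0.0905,0.0115,-0.055],0],
  ],
)

```text
time: 16.35
tool_pos: [0.4872, 0.025, 0.2421]
tool_rot: [0.0, -0.102, 0.995, -0.0]
contact_force: [2.4, -1.2, 0.3]
gripper_width: 0.004
```

Call:
play_rows(
  deltas=[
    [[-0.014,0.002,-0.016],0],
    [[-0.027,0.0035,-0.034],0],
    [[-0.0375,0.0045,-0.0525],0],
    [[-0.046,0.0055,-0.072],0],
    [[-0.053,0.0065,-0.0925],0],
  ],
)

```text
time: 16.98
tool_pos: [0.4341, 0.0316, 0.149]
tool_rot: [-0.0, -0.102, 0.995, 0.0]
contact_force: [0.1, 0.3, 0.9]
gripper_width: 0.002
```

Run:
```python
from m import *
s=status.state();print(s['tool_pos'],s['contact_force'],s['joint_pos'])
im,d,p=snap('side','s9'); snap('scene','sc9')
cv2.imwrite('pics/c9.png',np.hstack([cv2.resize(im[40:320,160:440],(400,400)),cv2.resize(cv2.imread('pics/sc9.png')[120:340,200:420],(400,400))]))
```

```text
[0.43406269 0.03157187 0.14897777] [0.05647501 0.31527249 0.8931255 ] [-9.86848438e-02 -3.65255009e-01  2.12369545e+00 -5.76245331e-05
  1.38385633e+00 -1.87369120e+00]
```

View pics/c9.png

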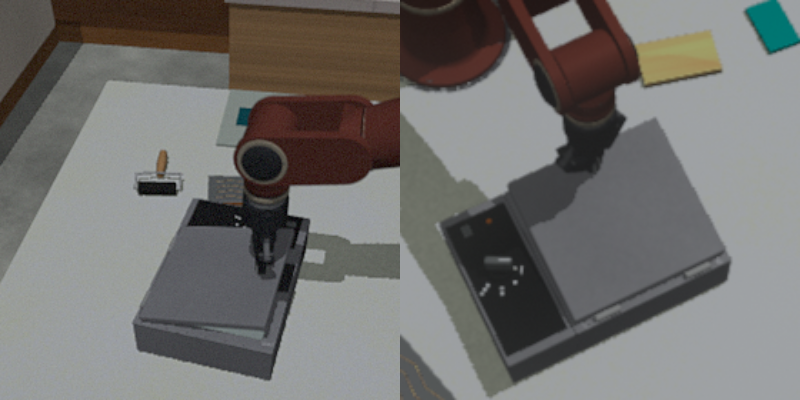

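Call:
play_rows(
  deltas=[
    [[-0.004,0.0005,-0.014],0],
    [[-0.007,0.001,-0.028],0],
    [[-0.007,0.001,-0.038],0],
    [[-0.007,0.001,-0.042],0],
    [[-0.007,0.001,-0.042],0],
  ],
)

```text
time: 17.7
tool_pos: [0.4276, 0.0325, 0.1076]
tool_rot: [-0.0, -0.102, 0.995, 0.0]
contact_force: [0.5, -0.0, -1.3]
gripper_width: -0.001
```

Call:
play_rows(
  deltas=[
    [[0,0,-0.002],0],
    [[0,0,-0.003],0],
    [[0,0,-0.003],0],
  ],
)

```text
time: 18.08
tool_pos: [0.428, 0.0325, 0.107]
tool_rot: [-0.0, -0.102, 0.995, -0.0]
contact_force: [-6.0, 1.0, 10.3]
gripper_width: -0.0
```

Call:
play_rows(
  deltas=[
    [[0,0,-0.002],0],
    [[0,0,-0.002],0],
  ],
)

```text
time: 18.32
tool_pos: [0.4281, 0.0324, 0.1069]
tool_rot: [-0.001, -0.102, 0.995, -0.0]
contact_force: [-13.0, 0.3, 22.0]
gripper_width: 0.002
```

Call:
play_rows(
  deltas=[
    [[0,0,0.02],0],
    [[0,0,0.06],0],
    [[0,-0.03,0.11],-0.18],
    [[0.01,-0.07,0.14],-0.36],
    [[0.02,-0.1,0.15],-0.54],
  ],
)

```text
time: 18.95
tool_pos: [0.449, -0.0692, 0.2561]
tool_rot: [0.003, 0.17, 0.985, -0.0]
contact_force: [0.2, 0.2, -0.3]
gripper_width: 0.0
```

Call:
play_rows(
  deltas=[
    [[0.0,-0.02,0.0],-0.18],
    [[0.01,-0.05,0.0],-0.36],
    [[0.01,-0.08,0.0],-0.54],
    [[0.015,-0.085,0.0],-0.72],
    [[0.02,-0.09,0.0],-0.9],
  ],
  grip=0,
)

```text
time: 19.58
tool_pos: [0.4677, -0.1581, 0.2526]
tool_rot: [-0.0, 0.582, 0.813, 0.0]
contact_force: [-0.2, -0.1, -0.6]
gripper_width: 0.498
```

Call:
play_rows(
  deltas=[
    [[0.0,0,0.0],-0.18],
    [[0.0,0.0,0.0],-0.36],
    [[0.0,0.0,0.0],-0.54],
    [[0.0,0.0,0.0],-0.72],
    [[0,0,0.0],-0.9],
  ],
)

```text
time: 20.2
tool_pos: [0.4677, -0.1575, 0.2527]
tool_rot: [0.0, 0.878, 0.479, 0.0]
contact_force: [0.2, 0.5, 0.8]
gripper_width: 0.499
```

Run:
```python
from m import *
s=status.state();print(s['time'],s['tool_pos'],s['tool_rot'],s['gripper_width'],s['joint_pos'])
im,d,p=snap('wrist','w10'); im2,d2,p2=snap('side','s10'); im3,d3,p3=snap('scene','sc10')
s=status.state();print(s['tool_pos'],s['tool_rot'])
for dd,pp in((d,p),(d2,p2),(d3,p3)):
    C=cloud(pp,dd).reshape(-1,3);Q=C[(C[:,2]>.115)&(C[:,2]<.135)&(np.hypot(C[:,0]-.47,C[:,1]+.162)<.035)]
    if len(Q)>20: print('knob',len(Q),Q.mean(0),cv2.minAreaRect((Q[:,:2]*1000).astype(np.float32)))
    L=C[(C[:,0]>.40)&(C[:,0]<.6)&(abs(C[:,1]-.03)<.08)&(C[:,2]>.08)&(C[:,2]<.14)]
    if len(L)>100:
        A=np.c_[L[:,:2],np.ones(len(L))]; co=np.linalg.lstsq(A,L[:,2],rcond=None)[0]; print('lid plane',co,np.median(L[:,2]),len(L))
cv2.imwrite('pics/c10.png',np.hstack([cv2.resize(im2[40:320,160:440],(400,400)),cv2.resize(im3[120:340,200:420],(400,400))]))
```

```text
20.2 [ 0.46766734 -0.15753514  0.25268618] [4.50759699e-05 8.77622763e-01 4.79351938e-01 5.11797110e-05] 0.49865535292850843 [-4.75865271e-01 -2.81974300e-01  1.88511677e+00  3.42539447e-05
  1.53831815e+00  9.50976745e-02]
[ 0.46763258 -0.1575192   0.25272097] [2.31729237e-05 8.75507804e-01 4.83203976e-01 3.55408274e-05]
knob 1032 [ 0.47164702 -0.16031165  0.12602827] ((470.89569091796875, -161.6388702392578), (40.24591064453125, 13.020851135253906), 53.73823928833008)
lid plane [ 0.00035805 -0.00025355  0.10646134] 0.10663212834074837 26351
knob 59 [ 0.47148685 -0.15697648  0.12240164] ((472.1350402832031, -158.1144256591797), (41.50421142578125, 15.309391975402832), 54.00400924682617)
lid plane [-0.00080947  0.00081325  0.10507408] 0.10472906044829577 3260
knob 79 [ 0.47199681 -0.16466987  0.12586594] ((470.9250793457031, -163.7313995361328), (38.67167663574219, 15.48361587524414), 50.083526611328125)
lid plane [1.02360787e-04 1.96494067e-04 1.07272115e-01] 0.10730758424864684 3786
```

View pics/w10.png

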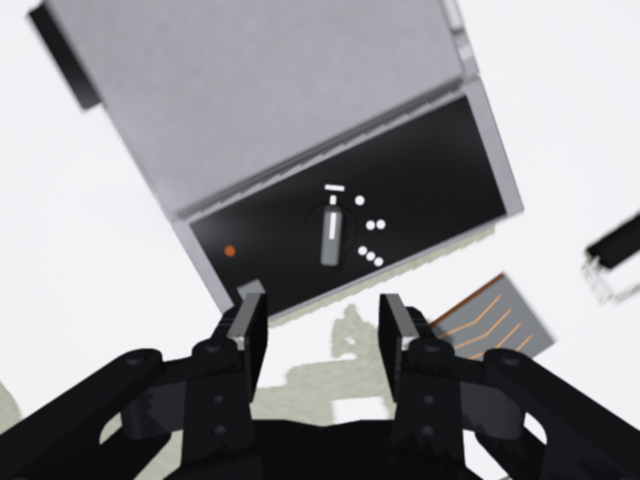

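View pics/c10.png

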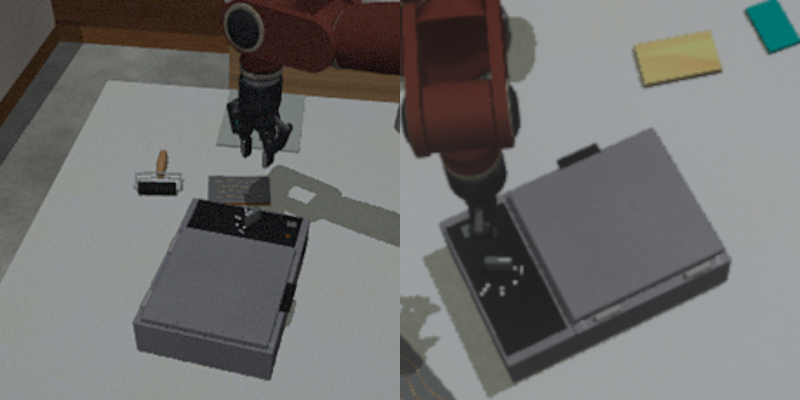

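The lid is shut: its top is flat at 0.1066 m. The knob axis is at (0.471,-0.1616) and the bar at 53.7°, which is off. Aligning and descending on the knob.

Call:
play_rows(
  deltas=[
    [[0.0034,-0.0041,-0.03],-0.075],
    [[0.0034,-0.0041,-0.08],-0.075],
    [[0.0034,-0.0041,-0.11],-0.075],
    [[0.0034,-0.0041,-0.14],-0.075],
    [[0.0034,-0.0041,-0.15],-0.075],
  ],
)

```text
time: 20.98
tool_pos: [0.4697, -0.1609, 0.1006]
tool_rot: [-0.002, 0.893, 0.45, -0.001]
contact_force: [0.1, -0.3, 1.3]
gripper_width: 0.5
```

Call:
play_rows(
  deltas=[
    [[0,0,0],0],
    [[0,0,0],0],
  ],
)

```text
time: 21.22
tool_pos: [0.472, -0.1621, 0.1045]
tool_rot: [0.001, 0.893, 0.449, 0.001]
contact_force: [-0.1, 0.5, 0.1]
gripper_width: 0.506
```

Run:
```python
from m import *
s=status.state();print(s['time'],s['tool_pos'],s['tool_rot'],s['contact_force'],s['gripper_width'],s['joint_pos'])
im,d,p=snap('wrist','w11')
```

```text
21.225 [ 0.47203055 -0.16211723  0.10447299] [1.12345541e-03 8.93499552e-01 4.49061949e-01 8.08693539e-04] [-0.12841005  0.48468102  0.06592173] 0.5058261676457652 [-4.80045412e-01 -1.39564568e-01  2.01870916e+00 -3.27488475e-06
  1.25967957e+00  1.59320548e-01]
```

View pics/w11.png

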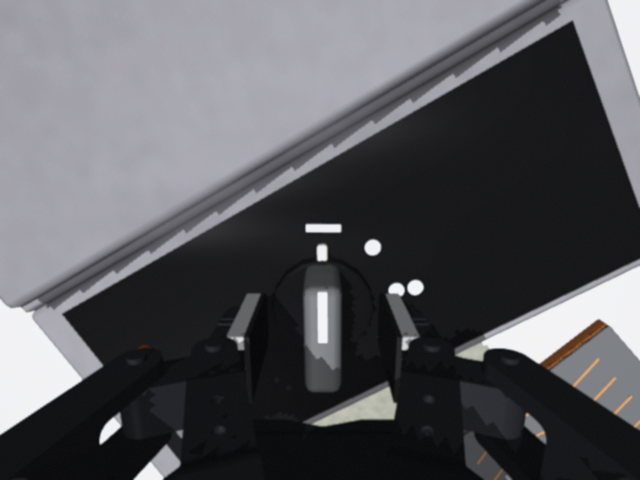

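The bar is centred and parallel between the fingers. Gripping it.

Call:
play_rows(
  deltas=[
    [[0,0,0],0],
    [[0,0,0],0],
    [[0,0,0],0],
    [[0,0,0],0],
    [[0,0,0],0],
  ],
  grip=-1,
)

```text
time: 21.9
tool_pos: [0.4718, -0.1621, 0.1039]
tool_rot: [0.001, 0.894, 0.449, 0.001]
contact_force: [1.5, -0.5, 6.1]
gripper_width: 0.136
```

Call:
play_rows(
  deltas=[
    [[0,0,0],-0.15],
    [[0,0,0],-0.3],
    [[0,0,0],-0.45],
    [[0,0,0],-0.6],
    [[0,0,0],-0.75],
  ],
)

```text
time: 22.52
tool_pos: [0.472, -0.1624, 0.1039]
tool_rot: [0.001, 0.996, 0.088, 0.001]
contact_force: [2.8, -1.3, 4.7]
gripper_width: 0.141
```

Call:
play_rows(
  deltas=[
    [[0,0,0],-0.15],
    [[0,0,0],-0.3],
    [[0,0,0],-0.45],
    [[0,0,0],-0.58],
    [[0,0,0],-0.645],
  ],
)

```text
time: 23.15
tool_pos: [0.472, -0.1628, 0.1039]
tool_rot: [0.001, 0.973, -0.231, 0.002]
contact_force: [1.1, -3.4, 3.9]
gripper_width: 0.136
```

Call:
play_rows(
  deltas=[
    [[0,0,0],0],
    [[0,0,0],0],
  ],
)

```text
time: 23.4
tool_pos: [0.472, -0.1628, 0.1039]
tool_rot: [0.001, 0.973, -0.229, 0.002]
contact_force: [2.4, -4.6, 4.7]
gripper_width: 0.136
```

Run:
```python
from m import *
s=status.state();print(s['time'],s['tool_pos'],s['tool_rot'],np.degrees(2*np.arctan2(s['tool_rot'][2],s['tool_rot'][1])),s['contact_force'],s['ft_torque'],s['gripper_width'])
im,d,p=snap('wrist','w12')
```

```text
23.4 [ 0.4720087  -0.16277067  0.10387814] [ 0.00104432  0.97331751 -0.22945425  0.00163435] -26.529937798829756 [ 2.37381757 -4.64177976  4.72701776] [-0.70638663 -0.41355925  0.04280339] 0.13558190116067126
```

View pics/w12.png

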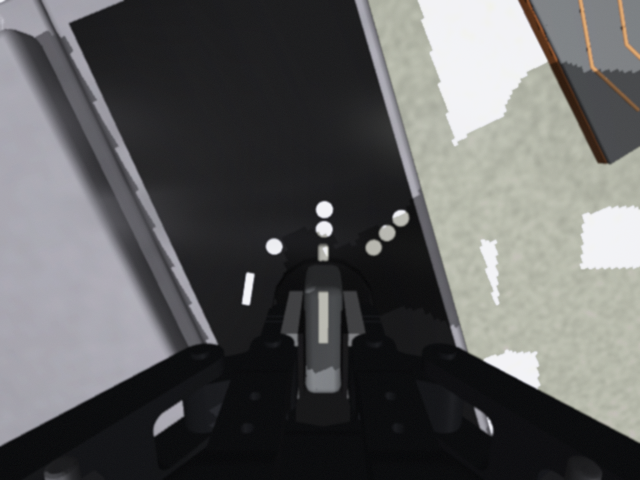

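The pointer lines up with the two-dot mark at (324,220). Releasing the knob, rising and checking everything.

Call:
play_rows(
  deltas=[
    [[0,0,0],0],
    [[0,0,0],0],
    [[0,0,0],0],
    [[0,0,0],0],
  ],
  grip=0,
)

```text
time: 23.95
tool_pos: [0.4707, -0.1613, 0.1024]
tool_rot: [-0.0, 0.973, -0.23, -0.0]
contact_force: [0.5, 0.2, -0.2]
gripper_width: 0.502
```

Call:
play_rows(
  deltas=[
    [[0,0,0.02],0],
    [[0,0,0.06],0],
    [[0,0,0.11],0],
    [[0,0,0.15],0],
    [[0,0,0.15],0],
  ],
)

```text
time: 24.58
tool_pos: [0.4728, -0.1624, 0.2575]
tool_rot: [0.001, 0.973, -0.23, 0.004]
contact_force: [0.7, 0.5, 0.1]
gripper_width: 0.5
```

Call:
play_rows(
  deltas=[
    [[0,0,0],0],
    [[0,0,0.0],0],
  ],
)

```text
time: 24.82
tool_pos: [0.4701, -0.1611, 0.2506]
tool_rot: [-0.0, 0.973, -0.23, -0.002]
contact_force: [0.8, 0.1, -0.4]
gripper_width: 0.499
```

Run:
```python
from m import *
s=status.state();print(s['time'],s['tool_pos'],s['contact_force'])
im,d,p=snap('wrist','w13'); im2,d2,p2=snap('side','s13'); im3,d3,p3=snap('scene','sc13')
for dd,pp in((d,p),(d2,p2),(d3,p3)):
    C=cloud(pp,dd).reshape(-1,3);Q=C[(C[:,2]>.115)&(C[:,2]<.135)&(np.hypot(C[:,0]-.47,C[:,1]+.162)<.035)]
    if len(Q)>20: print('knob',len(Q),cv2.minAreaRect((Q[:,:2]*1000).astype(np.float32)))
    L=C[(C[:,0]>.40)&(C[:,0]<.6)&(abs(C[:,1]-.03)<.08)&(C[:,2]>.08)&(C[:,2]<.14)]
    if len(L)>100:
        A=np.c_[L[:,:2],np.ones(len(L))]; co=np.linalg.lstsq(A,L[:,2],rcond=None)[0]; print('lid plane',co[:2],np.median(L[:,2]),len(L))
```

```text
24.825 [ 0.4701352  -0.161116    0.25063384] [ 0.79231701  0.11560196 -0.44821903]
knob 1019 ((470.979736328125, -161.62965393066406), (12.055402755737305, 40.33101272583008), 63.13485336303711)
lid plane [ 0.0003417  -0.00010614] 0.10663895803753248 35176
knob 62 ((473.2251281738281, -158.09388732910156), (16.689876556396484, 38.00164031982422), 52.78475570678711)
lid plane [-0.0014564   0.00097655] 0.10473529452322933 3242
knob 77 ((470.6963806152344, -163.348876953125), (13.250797271728516, 40.40436935424805), 60.17841720581055)
lid plane [-0.00019737  0.00029149] 0.10755228502176206 3775
```

View pics/w13.png

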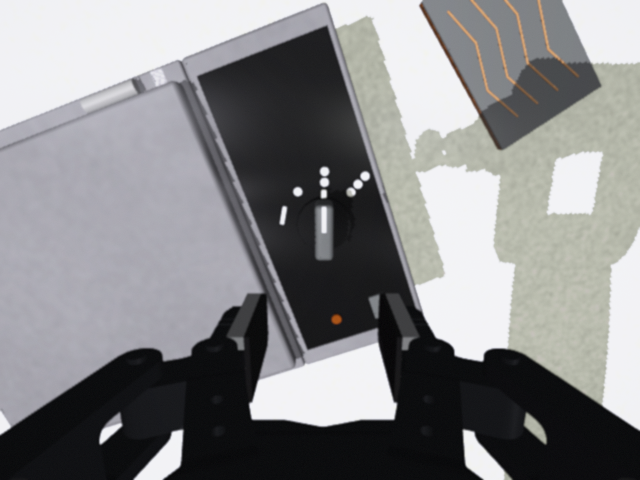

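View pics/sc13.png

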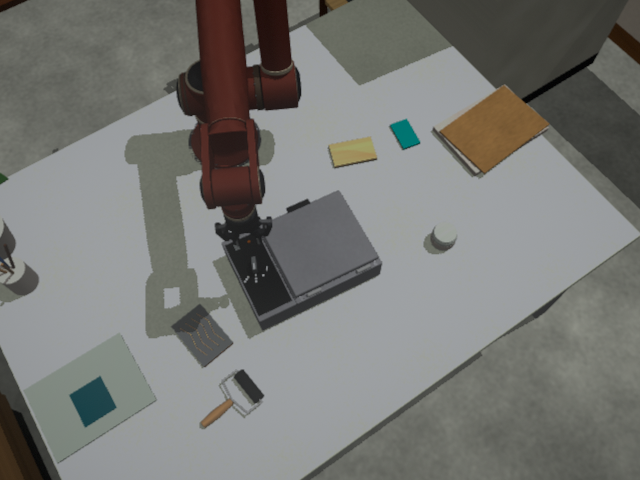

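The bar is at -26.9° in world, -19.7° in the unit frame, which is the two-dot click. The lid top is level at about 107 mm, and the other things stand where they did in the first picture. The robot is clear, so I'm handing in.

```bash
python3 -c "
from plant import ticket,status
print(ticket.job_done(), status.state()['time'])"
```

```text
the job is handed in; nothing more can be done
the job is handed in; nothing more can be done
```

The exposure unit is ready: the block is on the negative, the lid is shut and the selector is on two dots. I did them in that order and handed in after about 25 s of the 72 s allowed; no verdict is reported.

- **Block:** I used the smaller wooden block, measured at 100.6 x 60.2 mm, and left the turquoise one alone. It lies flat on the glass, with its top at z = 85 mm. Its centre is within about 2 mm of the picture's and its angle within about 0.5°, against roughly 8 mm of cover to spare on each side. I checked this before shutting the lid; afterwards the block can't be seen.
- **Lid:** I pushed it shut from behind and pressed it down to a hard stop at 22 N. Its top measured level in all three cameras. The wrist and scene cameras put it at 106.6 and 107.6 mm; the side camera read 104.7 mm, within its calibration error.
- **Selector:** I turned it 80° clockwise from off and let go. The bar then sat at -19.7° against the two-dot mark at -20°, with the pointer on the two dots. The side camera's very coarse reading disagreed by about 10°, but only 62 points fell on the knob there, against about 1000 from the wrist camera.
- **Other things:** the lino, tin, roller and other blocks looked unmoved in the last scene picture, and the robot was touching nothing.

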